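# Dim the lamp and lever open the photoreactor

## Task

Bring the red-knobbed dimmer lever on the dark grey lamp driver to idle, which is straight up, and leave it there. Then take the orange-handled pry blade, push its tip into the notch under the front edge of the photoreactor's brass cover and lever the cover open (keep your fingers off the reactor while it is still shut), and swing it up gently until it stands upright. Finish with the blade lying back in its white rest as you found it, and do not disturb the other things on the bench.

Things in the scene. Friction and masses are not known exactly. Their poses are not given: they have to be found in the camera images.
- dimmer (a joint): angle of the dimmer lever, rad: 0 leans 0.55 rad towards the driver's -x, 0.55 is straight up (idle, between the green marks), 1.1 leans 0.55 rad towards the driver's +x (bright, red marks). It stays where it is left (about 1 N at the knob moves it).
- dimmer_tip (a point): centre of the red ball knob, 26 mm across, at the end of the lever: a 10 mm steel rod, 70 mm from pivot to knob centre. Site axes turn with the lever.
- driver: dark grey lamp driver box, fixed, 170 x 140 x 55 mm (its x, y, z); origin at the centre of its underside, z up. On its top, centred, stands a grey block 70 x 50 x 25 mm that carries the lever; the pivot is an axis along the driver's y, 77 mm above its origin. Driver and blade rest may have changed sides.
- blade: pry blade, loose, about 90 g: orange handle 85 x 16 x 22 mm (its x, y, z) from x -60 to +25 mm, then a flat steel blade 18 mm wide and 3 mm thick, straight on to the tip at x +105 mm. Origin on the mid-line at the balance point, where it is best gripped (across the 16 mm, from above); x towards the tip, z up as it lies.
- blade_tip (a point): middle of the blade's tip edge, 105 mm ahead of the blade's origin; same axes.
- rest: white blade rest, fixed: foot plate 180 x 75 x 8 mm and two cross saddles, 14 mm thick, with cheeks: at x -45 mm (26 mm between cheeks, tops at 42 mm) for the handle, at x +65 mm (28 mm, tops at 51.5 mm) for the blade. Origin at the centre of its underside, z up. The blade lies along the rest's x, tip to +x; in place its origin is 41 mm above the rest's origin.
- case: black reactor case, fixed, 140 x 120 x 58 mm (its x, y, z), tipped 25 degrees like a lectern towards its front, on a white pedestal 130 x 116 mm whose front top edge is 95 mm above the bench; origin at the centre of the case's underside, x from front to back (rising 25 degrees), z square to the cover.
- notch (a point): middle of the mouth of the pry notch in the case's front face, between two orange marks, below the 40 mm orange stripe on the front edge of the cover; case axes. It is 40 mm wide (y) and 12 mm high (z, from -6 to +6 mm), goes 10 mm through the front wall along x and opens into the case; its upper bound is the cover's underside. Inside it is clear for 80 mm.
- cover (a joint): opening angle of the brass cover, rad: 0 shut, 2.0 upright, 2.1 its stop. Stiff hinge: stays where it is left; about 3 to 4 N upward at the front edge opens it.
- cover_hinge (a point): middle of the hinge line, along the case's y at the cover's back edge, level with its underside. Cover: brass plate 135 mm (front to back) x 96 mm x 8 mm, 0.14 kg, top flush with the case's side walls. Axes turn with the cover; shut they are the case's.
- cover_edge (a point): middle of the lower front edge of the cover, 135 mm from the hinge; axes turn with the cover.
- jar: amber jar, 44 mm across, 65 mm high, loose bystander; origin at underside.
- beaker: glass beaker, 60 mm across, 75 mm high, loose bystander; origin at underside.
- wash: white bottle with red cap, 60 mm across, 140 mm high, loose bystander; origin at underside.
- spoon: steel spoon with a wooden handle, 150 mm long, lying flat, loose bystander.
- tipbox: blue box 90 x 65 x 45 mm, loose bystander; origin at underside.
- marker: green marker pen, 12 mm thick, 120 mm long, lying, loose bystander.

How it is judged:
On the way, in this order (a step that is already met when the one before it is completed fails the run):
1. the dimmer lever stands at idle (upright within 0.12 rad) (value of joint dimmer between 0.43 and 0.67 rad), for 0.2 s.
2. the blade has levered the cover open by at least 0.3 rad (blade in contact with the case or cover) (value of joint cover above 0.3 rad and contact force between blade and case above 0.3 N), for 0.1 s.
At the end, for the whole second after the job is handed in: Lever at idle (0.55 +- 0.12 rad), cover open beyond 1.75 rad and still, blade lying in both saddles of its rest (within 30 mm along, 10 mm across, 5 mm in height of its proper place, tip to the rest's +x, flat within 0.15 rad) and still (all of step 1 and value of joint cover above 1.75 rad and velocity of joint cover between -0.1 and 0.1 rad/s and x of blade in the frame of rest between -0.03 and 0.03 m and y of blade in the frame of rest between -0.01 and 0.01 m and z of blade in the frame of rest between 0.036 and 0.046 m and x of blade_tip in the frame of rest above 0.06 m and z of blade_tip in the frame of rest between 0.033 and 0.049 m and angle between blade's own z axis and vertical below 0.15 rad and linear speed of blade below 0.03 m/s); the robot touches nothing.
It fails at once if the cover is opened while the lamp is not at idle (value of joint cover above 0.15 rad and (value of joint dimmer below 0.4 rad or value of joint dimmer above 0.7 rad)).
It fails at once if the fingers touch the reactor's case or cover while the cover is less than 0.25 rad open (value of joint cover below 0.25 rad and contact force between the fingers and case above 1 N).
It fails at once if the cover is flung open or slammed (faster than 5 rad/s) (velocity of joint cover above 5 rad/s or velocity of joint cover below -5 rad/s).
It fails at once if a bystander is shifted by more than 30 mm (distance of any of jar, beaker, wash, spoon, tipbox, marker from where it was at the start of the episode above 0.03 m).
It also fails if it takes over 61 s, if anything falls off the work surface, if the arm or the gripper's body presses on something with over 40 N, if the wrist force passes 120 N, or if a joint passes its speed limit or range.

## Robot

A 7-joint arm with a two-finger parallel gripper is mounted at the origin on the work surface. World frame = base frame: x ahead of the robot, y to its left, z up, the work surface at z = 0. Lengths are in m, angles in rad, forces in N, time in s.
With the tool pointing down it reaches from about 0.35 to 0.9 m from the base axis. Payload 7.2 kg.
Tool frame: the origin (TCP) lies on the centre line of the jaws, within the pads' length; the fingertips stand 11 mm ahead of it and the grasp point (between the pads) lies 8 mm behind it; z points along the fingers, y is the line along which they close (so a half turn about z gives the same grasp; the last joint's range is limited). The gripper opens to 85 mm and grips with 20 to 120 N. Pads are 22 mm wide; open, the fingers measure 114 mm over their backs; the gripper's body (76 mm by 85 mm) begins 54 mm behind the grasp point. The pads swing forward as they close: fully open they stand 13 mm farther back than shut.
Start: joints at [-1.27, 0.411, -0.013, 1.596, 0.006, 1.134, -0.082], TCP at [0.225, 0.583, 0.242] pointing down, gripper open.
Joint ranges: [-2.95, 2.95], [-0.29, 1.99], [-1.47, 1.44], [0.14, 2.54], [-1.03, 4.17], [0.13, 1.85], [-2.86, 2.86]. Speed limits (rad/s): [2.39, 2.39, 3.01, 3.01, 3.14, 3.14, 3.14].

## Interface

Orientations are given as a unit quaternion [w, x, y, z].
In Python, from workcell import env gives the robot as it stands. The module is installed in compiled form; this text tells all that it offers.
- The arm moves only by the tool step_arm, never from a script. Its argument "moves" is a list that holds one entry, the list of rows, each a list of 5 numbers: the shift along the tool's x, y, z in m, then the turn about the tool's z in rad, then the opening, from 0 (shut) to 1 (fully open). A call has 1 to 8 rows; each row shifts and turns the commanded pose from where the row before left it, along the tool's axes as they then stand; what a row does not reach is not made up. A row lasts 1/10 s, in which the tool goes at most 50 mm and 8.59 degrees, less where a joint would pass 70% of its speed; a pose out of reach is approached as far as the arm can. A call with a gripper value outside its range is refused whole. The fingers move at their own pace and stop on an object; "squeeze" is the grip in N (left out, the last holds). Time passes only in rows, so rows that do not move let the fingers close. It gives the time, the measured TCP pose, the force, the opening and the grip force at its end, in the units of the state.
- env.state(): the state, without advancing time (a new reading comes with each control period).
- env.read_camera(name): name is "scene" or "top" or "wrist"; returns the picture (420x560x3 uint8, blue, green, red); there is no depth.
- env.get_calibration(name): a dict with "fx", "fy", "cx", "cy" (pixels), "rvec" (rotation vector, rad) and "tvec" (3), from world to camera coordinates, as OpenCV has them; the wrist camera has in their place "T_tool_cam" (4x4, takes a point from camera to tool coordinates, whose origin is the TCP and whose axes are the flange's). Camera axes: x right, y down, z forward; pixel columns grow to the right and rows downward; lengths in m; the calibration is good to about 2 mm. The wrist camera is an equidistant fisheye: a pixel r from the principal point sees the ray r / f radians off the axis. A picture is of the moment at which its call begins: read the wrist's pose just before it. get_calibration takes no time and is no camera call.
- env.job_done(): hands the job in; it is judged then, once.
The state is a dict: "clock": time; "q": joint angles; "qvel": joint speeds; "joint_torque": joint torques, N m; "ee_pos": TCP position; "ee_rot": TCP orientation; "ft_force": force on the tool from outside, world axes, zero at the start; "ft_torque": the same for the moment, N m; "gripper_width": opening from 0.0 (shut) to 1.0 (fully open); "finger_force": force on a finger pad.
Only numpy, scipy, OpenCV 4.12 (cv2) and the standard library are available. Lean on these libraries where they do the work, as an engineer would, in place of code of your own. Each camera call takes 0.05 s, during which the arm holds its last target. There are 200 camera calls.

## Working session

There is one attempt and no reset: what is moved stays moved. The work goes in short steps, Python scripts to look and compute and a tool call to move; the robot and the scene stay as the last step left them, time stands still between calls to the robot, and variables do not carry over. Pictures are saved under pics/ and viewed, at most 10 in all, crops included, and the job is handed in when it is done.

Besides the shell and the picture viewer there is one more tool, called after "Request:" by a JSON object that holds its "op" and its "data", one argument or row to a line. step_arm: Moves the arm, as the interface text tells. Its arguments: {"type":"object","properties":{"moves":{"type":"array"},"squeeze":{"type":"number"}},"required":["moves"]}

```bash
mkdir -p pics; python3 - <<'E'
from workcell import env
import cv2,numpy as np
s=env.state();print({k:np.round(v,3).tolist() for k,v in s.items()})
for n in("scene","top"):
    cv2.imwrite(f"pics/{n}0.png",env.read_camera(n));c=env.get_calibration(n);print(n,{k:np.round(v,4).tolist() for k,v in c.items()})
print(env.get_calibration("wrist"))
E
```

```text
{'clock': 0.0, 'q': [-1.27, 0.412, -0.013, 1.597, 0.006, 1.134, -0.082], 'qvel': [-0.001, -0.0, 0.0, -0.0, 0.0, -0.0, 0.0], 'joint_torque': [-0.0, -60.061, 0.682, -29.942, 0.014, 0.01, -0.0], 'ee_pos': [0.225, 0.583, 0.241], 'ee_rot': [-0.0, 0.183, 0.983, -0.001], 'ft_force': [0.022, 0.275, -0.096], 'ft_torque': [0.078, 0.023, 0.026], 'finger_force': 0.0, 'gripper_width': 1.005}
scene {'fx': 403.6814, 'fy': 403.6814, 'cx': 273.7578, 'cy': 208.1054, 'rvec': [1.4653, 1.8556, -0.9467], 'tvec': [0.144, -0.2253, 1.6255]}
top {'fx': 537.8087, 'fy': 537.8087, 'cx': 280.3143, 'cy': 202.9453, 'rvec': [2.085, -2.1295, 0.2314], 'tvec': [0.0136, 0.6049, 1.4439]}
{'fx': 325.19226210127806, 'fy': 325.19226210127806, 'cx': 275.836217177492, 'cy': 207.37313741534237, 'T_tool_cam': array([[-7.34144273e-04, -9.58083139e-01, -2.86489370e-01,
         7.35728709e-02],
       [ 9.99999665e-01, -5.99301761e-04, -5.58356193e-04,
        -1.30538311e-04],
       [ 3.63258070e-04, -2.86489684e-01,  9.58083258e-01,
        -1.31031465e-01],
       [ 0.00000000e+00,  0.00000000e+00,  0.00000000e+00,
         1.00000000e+00]])}
```

View pics/scene0.png

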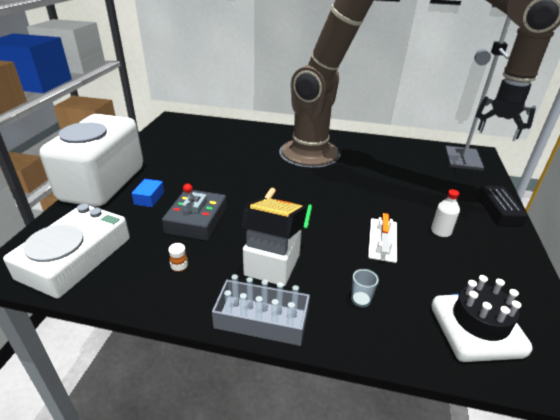

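View pics/top0.png

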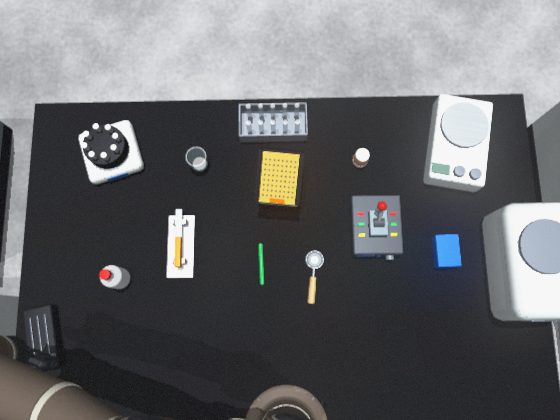

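```bash
cat > h.py <<'E'
import numpy as np,cv2
from workcell import env
from scipy.spatial.transform import Rotation as R
def cam(n):
    c=env.get_calibration(n);K=np.array([[c["fx"],0,c["cx"]],[0,c["fy"],c["cy"]],[0,0,1.]])
    return K,cv2.Rodrigues(np.array(c["rvec"],float))[0],np.array(c["tvec"],float).ravel(),c
def at_z(n,uv,z):
    K,Rm,t,_=cam(n);d=Rm.T@np.linalg.inv(K)@[uv[0],uv[1],1];o=-Rm.T@t;return o+d*(z-o[2])/d[2]
def proj(n,P):
    K,Rm,t,_=cam(n);p=(K@(Rm@np.atleast_2d(P).T+t[:,None])).T;return p[:,:2]/p[:,2:]
E
python3 - <<'E'
import cv2
t=cv2.imread('pics/top0.png');s=cv2.imread('pics/scene0.png')
f=cv2.INTER_CUBIC
a=cv2.resize(t[140:290,150:220],None,fx=4,fy=4,interpolation=f)   #280x600
b=cv2.resize(t[140:290,245:415],None,fx=4,fy=4,interpolation=f)[:, :]
import numpy as np
cv2.imwrite('pics/c1.png',np.hstack([a[:,:],cv2.resize(t[140:270,340:415],(300,520))][:1]+[cv2.resize(t[140:290,250:310],(240,600),interpolation=f),cv2.resize(t[180:270,340:410],None,fx=4,fy=4,interpolation=f) if 0 else np.vstack([cv2.resize(t[185:265,342:412],(280,320),interpolation=f),np.zeros((280,280,3),np.uint8)])]))
cv2.imwrite('pics/c2.png',cv2.resize(s[175:285,160:410],None,fx=3.2,fy=3.2,interpolation=f))
E
```

```text
(no output)
```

View pics/c1.png

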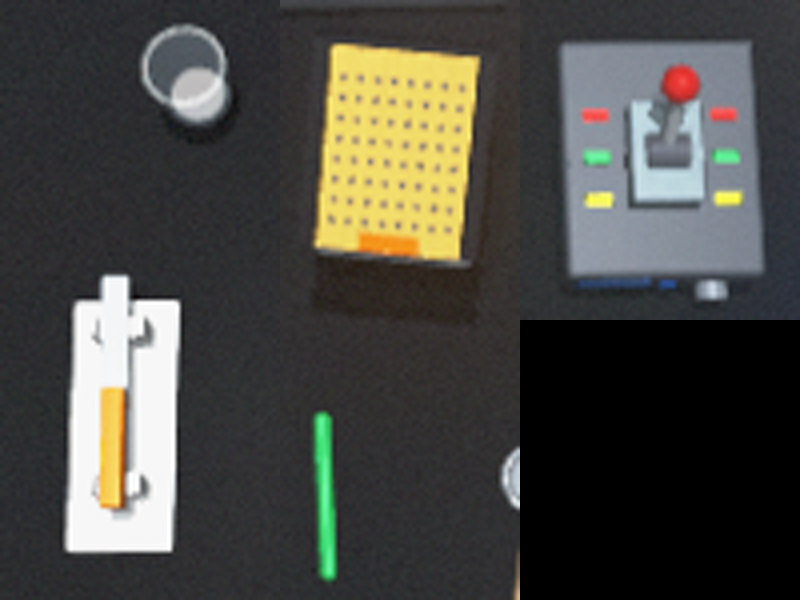

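View pics/c2.png

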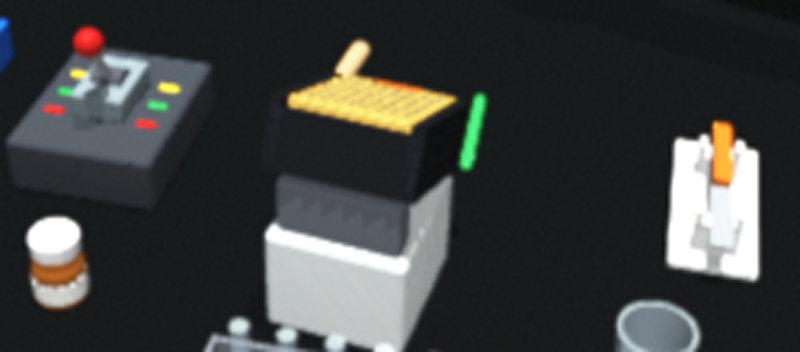

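```bash
cat >> h.py <<'E'
def full(p,ox,oy,off=0): p=np.atleast_2d(p).astype(float);return np.c_[(p[:,0]-off+.5)/4-.5+ox,(p[:,1]+.5)/4-.5+oy]
c,s=np.cos(np.radians(25)),np.sin(np.radians(25))
def case_pt(pose,x,y,z):  # pose: xy of the front bottom edge middle, yaw
    X=(x+.07)*c-z*s;Z=.095+(x+.07)*s+z*c;a=pose[2]
    return np.array([pose[0]+X*np.cos(a)-y*np.sin(a),pose[1]+X*np.sin(a)+y*np.cos(a),Z])
def flat_pt(pose,x,y,z):
    a=pose[2];return np.array([pose[0]+x*np.cos(a)-y*np.sin(a),pose[1]+x*np.sin(a)+y*np.cos(a),z])
E
python3 - <<'E'
from h import *
from scipy.optimize import least_squares
def fit(f,pts,uv,x0):
    r=least_squares(lambda p:(proj("top",[f(p,*q) for q in pts])-uv).ravel(),x0);print(np.round(r.x,4),"res",np.round(r.fun.reshape(-1,2),2).tolist());return r.x
print("rest");re=fit(flat_pt,[(.09,.0375,.008),(.09,-.0375,.008),(-.09,-.0375,.008),(-.09,.0375,.008)],full([(75,300),(180,300),(172,551),(66,551)],150,140),[.5,.3,0])
print("blade");bl=fit(flat_pt,[(.105,0,.0425),(.025,.008,.052),(.025,-.008,.052),(-.06,-.008,.052),(-.06,.008,.052)],full([(116,276),(102,388),(126,388),(124,506),(100,506)],150,140),[.5,.3,0])
print("driver");dr=fit(flat_pt,[(.07,.07,.055),(.07,-.07,.055),(-.07,-.07,.055),(-.07,.07,.055)],full([(559,43),(750,41),(764,272),(569,275)],342,185,520),[.5,-.3,0])
dr2=fit(flat_pt,[(.085,.07,.055),(.085,-.07,.055),(-.085,-.07,.055),(-.085,.07,.055)],full([(559,43),(750,41),(764,272),(569,275)],342,185,520),[.5,-.3,0])
print("case");ca=fit(case_pt,[(.065,.048,.058),(.065,-.048,.058),(-.07,-.048,.058),(-.07,.048,.058)],full([(331,44),(480,58),(461,260),(316,247)],250,140,280),[.6,0,0])
k=full((681,83),342,185,520)[0]
print("notch",case_pt(ca,-.07,0,.044),"hinge",case_pt(ca,.065,0,.05))
for z in(.137,.147):print("knob",at_z("top",k,z))
# two-view knob
K,Rm,t,_=cam("top");K2,R2,t2,_=cam("scene")
X=cv2.triangulatePoints(K@np.c_[Rm,t],K2@np.c_[R2,t2],k,np.array([187.4,187.8]));print("tri",(X[:3]/X[3]).ravel())
print("upright",flat_pt(dr2,0,0,.147),"bright",flat_pt(dr2,.0366,0,.1367))
print("scene check: rest corners",proj("scene",[flat_pt(re,-.09,y,.008) for y in(-.0375,.0375)]).round(1).tolist(),"cover corners",proj("scene",[case_pt(ca,.065,y,.058) for y in(-.048,.048)]).round(1).tolist(), proj("scene",[flat_pt(bl,-.06,0,.052)]))
E
```

```text
rest
[ 0.4987  0.2896 -0.0158] res [[0.24, 0.26], [-0.18, 0.13], [-0.04, -0.26], [-0.02, -0.11]]
blade
[0.4943 0.2886 0.0118] res [[0.18, 0.19], [-0.03, -0.43], [-0.31, -0.61], [-0.02, 0.32], [0.18, 0.52]]
driver
[ 0.5416 -0.2683 -0.0045] res [[-0.7, 4.58], [0.95, 4.27], [0.71, -4.31], [-0.95, -4.23]]
[ 0.5423 -0.2683 -0.0085] res [[-0.83, -0.89], [0.73, -1.0], [0.93, 0.94], [-0.84, 0.83]]
case
[ 0.6116  0.0079 -0.1142] res [[0.24, 0.16], [-0.2, -0.06], [-0.13, -0.03], [0.09, -0.06]]
notch [0.59313064 0.00999727 0.13487754] hinge [ 0.71216655 -0.00365149  0.19736885]
knob [ 0.57702845 -0.26978413  0.137     ]
knob [ 0.57490985 -0.26781501  0.147     ]
tri [ 0.57589606 -0.26816978  0.14087073]
upright [ 0.54228299 -0.26827902  0.147     ] bright [ 0.57888165 -0.26859179  0.1367    ]
scene check: rest corners [[370.6, 218.4], [395.5, 222.2]] cover corners [[248.8, 205.0], [287.4, 213.5]] [[384.43955413 213.34035154]]
```

Request:
{"op": "step_arm", "data": {
  "moves": [
    [[0,0,-0.02,-0.123,1],[0,0,-0.02,-0.123,1],[0,0,0,-0.122,1],[-0.0185,-0.0448,0,0,1],[-0.0185,-0.0448,0,0,1],[-0.0185,-0.0448,0,0,1],[-0.0185,-0.0448,0,0,1],[-0.0185,-0.0448,0,0,1]]
  ],
  "squeeze": 20
}}

```text
clock: 0.9
ee_pos: [0.318, 0.3568, 0.282]
ee_rot: [-0.0, 0.0, 1.0, -0.0]
ft_force: [1.2, 0.4, 0.2]
gripper_width: 1.001
finger_force: 0.0
```

Request:
{"op": "step_arm", "data": {
  "moves": [
    [[-0.0185,-0.0447,0,0,1],[-0.0185,-0.0447,0,0,1],[-0.0185,-0.0447,0,0,1],[-0.0185,-0.0447,0,0,1],[-0.0185,-0.0447,0,0,1],[-0.0185,-0.0447,0,0,1],[-0.0185,-0.0447,0,0,1],[-0.0185,-0.0447,0,0,1]]
  ]
}}

```text
clock: 1.7
ee_pos: [0.4656, -0.0008, 0.2824]
ee_rot: [0.0, 0.0, 1.0, 0.0]
ft_force: [0.2, 0.8, -0.5]
gripper_width: 1.0
finger_force: 0.0
```

Request:
{"op": "step_arm", "data": {
  "moves": [
    [[-0.0185,-0.0447,0,0,1],[-0.0185,-0.0447,0,0,1],[-0.0185,-0.0447,0,0,1],[-0.0185,-0.0447,0,0,1],[-0.0185,-0.0447,0,0,1],[-0.0185,-0.0447,0,0,1],[0,0,0,0,1]]
  ]
}}

```text
clock: 2.4
ee_pos: [0.5756, -0.2741, 0.2809]
ee_rot: [-0.001, 0.004, 1.0, -0.002]
ft_force: [-0.4, -0.2, -0.7]
gripper_width: 0.998
finger_force: 0.0
```

Request:
{"op": "step_arm", "data": {
  "moves": [
    [[-0.001,0.003,0.04,0,1],[0,0,0.04,0,1],[0,0,0.04,0,1],[0,0,0.03,0,1],[0,0,0,0,0.2],[0,0,0,0,0.2],[0,0,0,0,0.2],[0,0,0,0,0.2]]
  ],
  "squeeze": 20
}}

```text
clock: 3.2
ee_pos: [0.5784, -0.2651, 0.1345]
ee_rot: [0.002, 0.0, 1.0, -0.001]
ft_force: [2.9, -16.0, 4.2]
gripper_width: 0.33
finger_force: 9.5
```

Request:
{"op": "step_arm", "data": {
  "moves": [
    [[0,-0.003,0,0,0.2],[0.01,0,-0.0045,0,0.2],[0.01,0,-0.003,0,0.2],[0.01,0,-0.002,0,0.2],[0.006,0,-0.0005,0,0.2],[0,0,0,0,0.2],[0,0,0,0,0.2]]
  ]
}}

```text
clock: 3.9
ee_pos: [0.5407, -0.2671, 0.1428]
ee_rot: [-0.0, 0.0, 1.0, 0.0]
ft_force: [-0.2, 1.5, 7.6]
gripper_width: 0.283
finger_force: 20.5
```

```bash
python3 - <<'E'
from h import *
s=env.state();print(s["ee_pos"],s["ft_force"],s["finger_force"])
im=env.read_camera("wrist");t=env.read_camera("top")
cv2.imwrite("pics/w1.png",np.hstack([cv2.resize(im,None,fx=.8,fy=.8),cv2.resize(t[185:265,342:412],(294,336),interpolation=cv2.INTER_CUBIC)]))
E
```

```text
[ 0.5407021  -0.26708923  0.1427722 ] [-0.24978739  1.45396628  7.60879545] 20.48533469438553
```

View pics/w1.png

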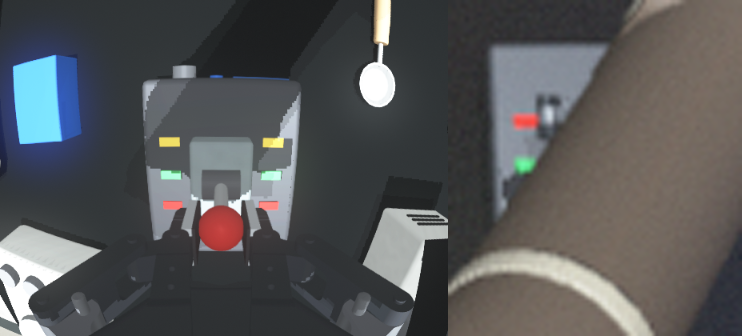

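Request:
{"op": "step_arm", "data": {
  "moves": [
    [[0,0,0,0,0.6],[0,0,0,0,1],[0,0,0,0,1],[0,0,-0.03,0,1],[0,0,-0.04,0,1],[0,0.02,-0.04,0,1],[0.004,0.0446,-0.03,0,1],[0.004,0.0446,0,0,1]]
  ]
}}

```text
clock: 4.8
ee_pos: [0.5346, -0.162, 0.2839]
ee_rot: [0.003, 0.002, 1.0, -0.001]
ft_force: [0.5, 0.9, -0.0]
gripper_width: 1.001
finger_force: 0.0
```

Request:
{"op": "step_arm", "data": {
  "moves": [
    [[0.004,0.0446,0,0,1],[0.004,0.0446,0,0,1],[0.004,0.0446,0,0,1],[0.004,0.0446,0,0,1],[0.004,0.0446,0,0,1],[0.004,0.0446,0,0,1],[0.004,0.0446,0,0,1],[0.004,0.0446,0,0,1]]
  ]
}}

```text
clock: 5.6
ee_pos: [0.5011, 0.1972, 0.28]
ee_rot: [-0.0, 0.001, 1.0, -0.0]
ft_force: [0.7, 0.3, -0.3]
gripper_width: 0.997
finger_force: 0.0
```

Request:
{"op": "step_arm", "data": {
  "moves": [
    [[0.004,0.0446,0,0,1],[0.003,0.0446,0,0,1],[0,0,0,0,1],[0,0,0,0,1]]
  ]
}}

```text
clock: 6.0
ee_pos: [0.4943, 0.2856, 0.2793]
ee_rot: [-0.001, -0.001, 1.0, -0.001]
ft_force: [0.7, -1.0, -0.5]
gripper_width: 1.001
finger_force: 0.0
```

```bash
python3 - <<'E'
from h import *
s=env.state();print(s["ee_pos"],s["ee_rot"])
im=env.read_camera("wrist");t=env.read_camera("top")
cv2.imwrite("pics/w2.png",np.hstack([im[:,:],cv2.resize(t[195:255,345:405],(240,420),interpolation=cv2.INTER_CUBIC) if 0 else np.vstack([cv2.resize(t[185:255,345:405],(240,280),interpolation=cv2.INTER_CUBIC),np.zeros((140,240,3),np.uint8)])]))
E
```

```text
[0.49425178 0.2856135  0.27931367] [-5.39837557e-04 -8.05812216e-04  9.99999304e-01 -6.71921968e-04]
```

View pics/w2.png

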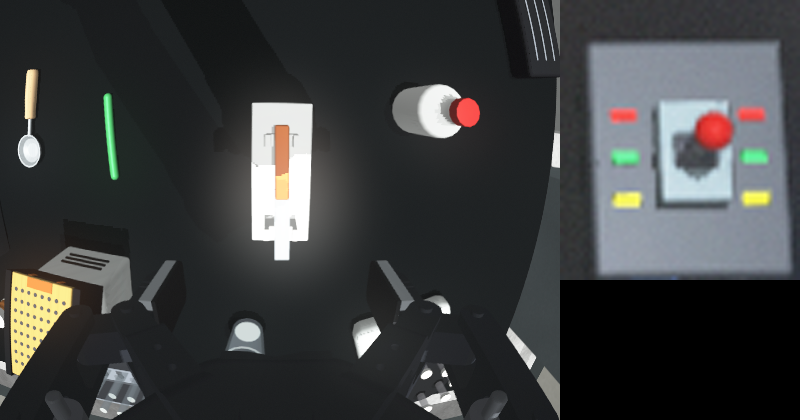

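```bash
cat >> h.py <<'E'
def wproj(P,pos,q):  # world->wrist pixel, equidistant
    c=env.get_calibration("wrist");T=np.array(c["T_tool_cam"]);W=np.eye(4);W[:3,:3]=R.from_quat(np.roll(q,-1)).as_matrix();W[:3,3]=pos
    p=(np.linalg.inv(W@T)@np.c_[np.atleast_2d(P),np.ones(len(np.atleast_2d(P)))].T)[:3].T
    r=np.hypot(p[:,0],p[:,1]);th=np.arctan2(r,p[:,2]);k=c["fx"]*th/r
    return np.c_[c["cx"]+k*p[:,0],c["cy"]+k*p[:,1]]
E
python3 - <<'E'
from h import *
from scipy.optimize import least_squares
print("knob",at_z("top",(383.4,217.7),.147))
s=env.state();pos,q=np.array(s["ee_pos"]),np.array(s["ee_rot"])
def fit(pts,uv,x0):
    r=least_squares(lambda p:(wproj([flat_pt(p,*a) for a in pts],pos,q)-uv).ravel(),x0);print(r.x.round(4),r.fun.reshape(-1,2).round(1).tolist())
fit([(.09,.0375,.008),(.09,-.0375,.008),(-.09,-.0375,.008),(-.09,.0375,.008)],np.array([(308.5,240.5),(251.5,240.5),(251.5,103),(312.5,103)]),[.5,.29,0])
fit([(.105,0,.0425),(.025,.008,.052),(.025,-.008,.052),(-.06,-.008,.052),(-.06,.008,.052)],np.array([(282,260),(289,199),(275.5,199),(274.5,125),(288.5,125)]),[.5,.29,0])
ca=[.6116,.0079,-.1142]
print("case front cover corners, stripe",wproj([case_pt(ca,-.07,y,.058) for y in(-.048,.048,-.02,.02)],pos,q).round(1).tolist())
E
```

```text
knob [ 0.5416135  -0.26978312  0.147     ]
[ 0.4986  0.2896 -0.0121] [[-0.4, 0.4], [0.7, -0.0], [-0.3, -0.6], [0.1, 0.2]]
[0.4945 0.2899 0.0069] [[0.2, -0.7], [0.1, 0.5], [-0.4, 0.7], [-0.2, -0.2], [0.4, -0.3]]
case front cover corners, stripe [[12.5, 272.4], [71.8, 288.4], [28.0, 276.9], [52.7, 283.6]]
```

Request:
{"op": "step_arm", "data": {
  "moves": [
    [[0,0.004,0.045,0,1],[0,0,0.045,0,1],[0,0,0.045,0,1],[0,0,0.045,0,1],[0,0,0.04,0,1],[0,0,0.026,0,1],[0,0,0,0,1]]
  ],
  "squeeze": 100
}}

```text
clock: 6.8
ee_pos: [0.4932, 0.2857, 0.031]
ee_rot: [-0.003, 0.002, 1.0, -0.002]
ft_force: [-1.1, 0.1, -0.0]
gripper_width: 1.003
finger_force: 0.0
```

Request:
{"op": "step_arm", "data": {
  "moves": [
    [[0,0,0,0,0.4],[0,0,0,0,0.2],[0,0,0,0,0],[0,0,0,0,0],[0,0,0,0,0],[0,0,0,0,0]]
  ]
}}

```text
clock: 7.4
ee_pos: [0.4954, 0.2895, 0.0354]
ee_rot: [0.001, 0.0, 1.0, 0.001]
ft_force: [-1.7, -0.7, 8.0]
gripper_width: 0.17
finger_force: 97.7
```

Request:
{"op": "step_arm", "data": {
  "moves": [
    [[0,0,-0.01,0,0],[0,0,-0.03,0,0],[0,0,-0.04,0,0],[0.01,0,-0.04,0,0],[0.011,-0.03,-0.03,0,0],[0.01,-0.045,0,0,0],[0,-0.045,0,0,0],[0,-0.045,0,0,0]]
  ]
}}

```text
clock: 8.2
ee_pos: [0.4632, 0.1226, 0.1851]
ee_rot: [0.001, -0.0, 1.0, 0.0]
ft_force: [1.6, -0.4, -0.9]
gripper_width: 0.169
finger_force: 97.7
```

Request:
{"op": "step_arm", "data": {
  "moves": [
    [[0,-0.045,0,0,0],[0,-0.045,0,0,0],[0,-0.01,0,0.057,0],[0,0,0,0.057,0],[0,0,0.03,0,0],[0,0,0,0,0],[0,0,0,0,0]]
  ]
}}

```text
clock: 8.9
ee_pos: [0.4632, 0.0239, 0.1544]
ee_rot: [-0.001, 0.057, 0.998, -0.0]
ft_force: [0.4, -0.2, -0.5]
gripper_width: 0.173
finger_force: 97.7
```

```bash
python3 - <<'E'
from h import *
s=env.state();pos,q=np.array(s["ee_pos"]),np.array(s["ee_rot"]);print(pos,q,s["ft_force"],s["finger_force"])
im=env.read_camera("wrist");cv2.imwrite("pics/w3raw.png",im)
ca=[.6116,.0079,-.1142]
print("cover top front corners, stripe, back corners",wproj([case_pt(ca,x,y,.058) for x,y in((-.07,-.048),(-.07,.048),(-.07,-.02),(-.07,.02),(.065,-.048),(.065,.048))],pos,q).round(1).tolist())
M=R.from_quat(np.roll(q,-1)).as_matrix()
B=lambda x,y,z:pos+M@np.array([-x,y,-.0056-z])
print("blade tip corners, handle front top",wproj([B(.105,-.009,.0015),B(.105,.009,.0015),B(.025,-.008,.011),B(.025,.008,.011)],pos,q).round(1).tolist())
s2=env.read_camera("scene");print("scene: tip",proj("scene",[B(.105,0,0)]))
a=cv2.resize(im[180:420,150:410],None,fx=2,fy=2,interpolation=cv2.INTER_CUBIC)
b=cv2.resize(s2[180:300,230:300],None,fx=4,fy=4,interpolation=cv2.INTER_CUBIC)
cv2.imwrite("pics/w3.png",np.hstack([a,b]))
E
```

```text
[0.46320154 0.02385561 0.15444692] [-6.56106275e-04  5.72944467e-02  9.98357085e-01 -2.14686071e-04] [ 0.44190694 -0.22047249 -0.52861758] 97.6660966873169
cover top front corners, stripe, back corners [[208.8, 423.5], [346.5, 423.1], [248.7, 425.8], [306.7, 425.7], [221.1, 541.1], [333.8, 540.8]]
blade tip corners, handle front top [[261.6, 426.3], [290.6, 426.3], [258.3, 344.1], [293.8, 344.0]]
scene: tip [[285.63739891 194.03494478]]
```

View pics/w3.png

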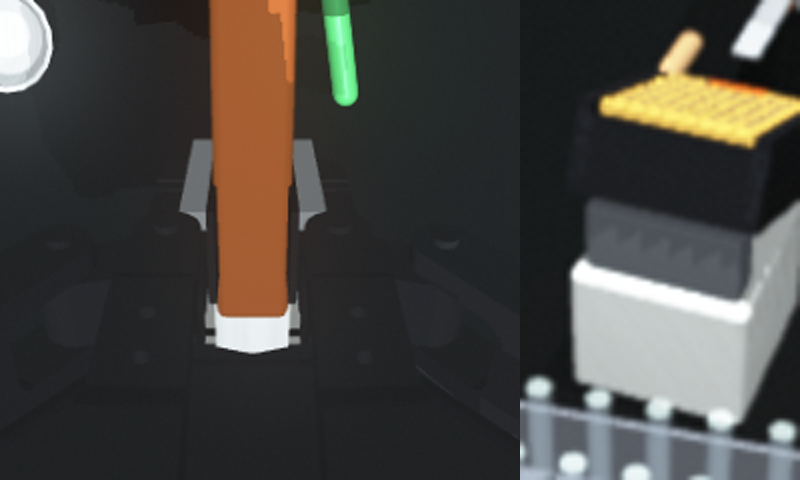

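```bash
python3 - <<'E'
from h import *
from scipy.optimize import least_squares
pts=[(.065,.048,.058),(.065,-.048,.058),(-.07,-.048,.058),(-.07,.048,.058)]
# yellow cover mask corners in scene, via min-area quad
im=cv2.imread("pics/scene0.png");h=cv2.cvtColor(im,cv2.COLOR_BGR2HSV)
m=cv2.inRange(h,(8,90,110),(32,255,255));m[:195]=0;m[225:]=0;m[:,:240]=0;m[:,310:]=0
m=cv2.morphologyEx(m,cv2.MORPH_CLOSE,np.ones((5,5)))
n,l,st,_=cv2.connectedComponentsWithStats(m);i=1+st[1:,4].argmax();cn=cv2.findContours((l==i).astype(np.uint8),0,2)[0][0]
print("quad",cv2.approxPolyDP(cv2.convexHull(cn),2.5,True)[:,0].tolist(),st[i])
ca=[.6116,.0079,-.1142]
print("pred",proj("scene",[case_pt(ca,*p) for p in pts]).round(1).tolist())
for dz in(-.008,-.004):print(dz,proj("scene",[case_pt(ca,*p)+[0,0,dz] for p in pts]).round(1).tolist())
# tip in top view now
t=env.read_camera("top");cv2.imwrite("pics/t3.png",cv2.resize(t[160:240,240:320],None,fx=7,fy=7,interpolation=cv2.INTER_CUBIC))
print("top pred stripe ends",proj("top",[case_pt(ca,-.07,y,.058) for y in(-.02,.02)]).round(1).tolist())
E
```

```text
quad [[250, 208], [250, 204], [265, 195], [302, 206], [288, 216]] [250 195  53  22 606]
pred [[287.4, 213.5], [248.8, 205.0], [266.6, 198.2], [301.0, 205.5]]
-0.008 [[287.3, 216.3], [248.9, 207.8], [266.5, 200.7], [300.8, 208.0]]
-0.004 [[287.4, 214.9], [248.8, 206.4], [266.6, 199.5], [300.9, 206.8]]
top pred stripe ends [[284.2, 203.6], [269.2, 202.3]]
```

View pics/t3.png

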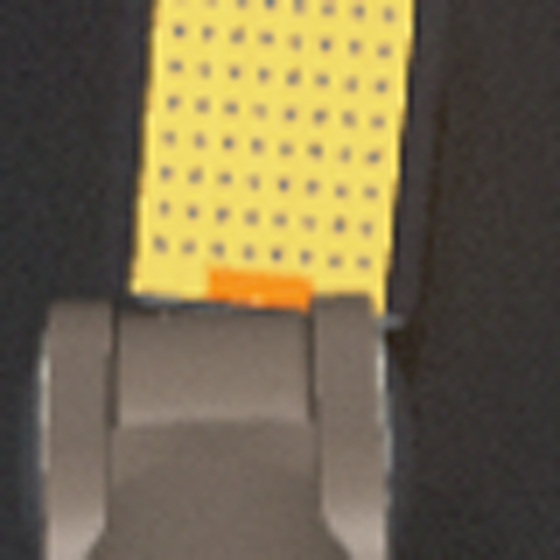

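Request:
{"op": "step_arm", "data": {
  "moves": [
    [[0,0,0.012,0,0],[0,0,0.012,0,0],[-0.01,0,0,0,0],[-0.008,0,0,0,0],[-0.004,0,0,0,0],[-0.004,0,0,0,0],[0,0,0,0,0]]
  ]
}}

```text
clock: 9.75
ee_pos: [0.4902, 0.0208, 0.1303]
ee_rot: [0.0, 0.058, 0.998, -0.0]
ft_force: [-0.2, 0.6, -1.1]
gripper_width: 0.17
finger_force: 97.7
```

Request:
{"op": "step_arm", "data": {
  "moves": [
    [[-0.004,0,0,0,0],[0,0,0,0,0]]
  ]
}}

```text
clock: 9.95
ee_pos: [0.4939, 0.0205, 0.1303]
ee_rot: [0.0, 0.057, 0.998, 0.0]
ft_force: [0.8, -0.5, -1.9]
gripper_width: 0.172
finger_force: 97.7
```

Request:
{"op": "step_arm", "data": {
  "moves": [
    [[-0.004,0,0,0,0],[0,0,0,0,0]]
  ]
}}

```text
clock: 10.15
ee_pos: [0.498, 0.0201, 0.1302]
ee_rot: [0.0, 0.057, 0.998, 0.0]
ft_force: [-0.1, 1.2, -1.4]
gripper_width: 0.17
finger_force: 97.7
```

Request:
{"op": "step_arm", "data": {
  "moves": [
    [[-0.004,0,0,0,0],[-0.004,0,0,0,0],[0,0,0,0,0]]
  ]
}}

```text
clock: 10.45
ee_pos: [0.5061, 0.0191, 0.1302]
ee_rot: [0.0, 0.057, 0.998, -0.0]
ft_force: [-0.5, -0.3, -0.7]
gripper_width: 0.169
finger_force: 97.7
```

Request:
{"op": "step_arm", "data": {
  "moves": [
    [[-0.005,0,0,0,0],[-0.005,0,0,0,0],[0,0,0,0,0]]
  ]
}}

```text
clock: 10.75
ee_pos: [0.5162, 0.0179, 0.1302]
ee_rot: [0.0, 0.057, 0.998, -0.0]
ft_force: [0.2, 0.1, -1.3]
gripper_width: 0.167
finger_force: 97.7
```

Request:
{"op": "step_arm", "data": {
  "moves": [
    [[-0.005,0,0,0,0],[-0.005,0,0,0,0],[-0.005,0,0,0,0],[0,0,-0.004,0,0],[0,0,-0.006,0,0],[0,0,-0.008,0,0],[0,0,0,0,0]]
  ],
  "squeeze": 120
}}

```text
clock: 11.45
ee_pos: [0.5303, 0.0163, 0.1491]
ee_rot: [0.0, 0.057, 0.998, 0.0]
ft_force: [-1.5, 0.2, -1.8]
gripper_width: 0.166
finger_force: 119.7
```

```bash
python3 - <<'E'
from h import *
s2=env.read_camera("scene");t=env.read_camera("top")
cv2.imwrite("pics/v1.png",np.hstack([cv2.resize(s2[170:260,235:325],(480,480),interpolation=cv2.INTER_CUBIC),cv2.resize(t[150:240,250:310],(320,480),interpolation=cv2.INTER_CUBIC)]))
E
```

```text
(no output)
```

View pics/v1.png

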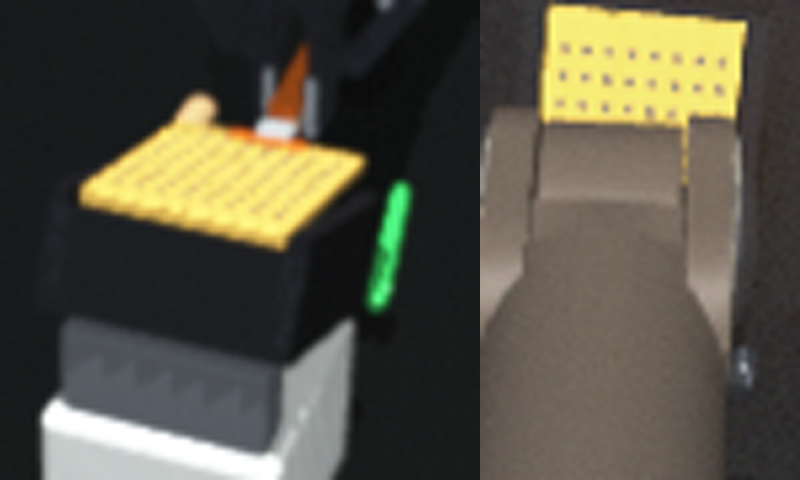

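The scene crop shows the cover's front edge lifted above the case wall, right front corner near (365,157), with the blade under the orange stripe near (275,135).

Request:
{"op": "step_arm", "data": {
  "moves": [
    [[0,0,-0.008,0,0],[0,0,-0.008,0,0],[0,0,-0.008,0,0],[0,0,-0.008,0,0],[0,0,0,0,0]]
  ]
}}

```text
clock: 12.05
ee_pos: [0.5314, 0.0163, 0.1817]
ee_rot: [0.002, 0.057, 0.998, 0.0]
ft_force: [0.2, -0.6, -0.8]
gripper_width: 0.165
finger_force: 119.7
```

Request:
{"op": "step_arm", "data": {
  "moves": [
    [[0,0,-0.008,0,0],[0,0,-0.004,0,0],[0,0,0,0,0]]
  ]
}}

```text
clock: 12.35
ee_pos: [0.5307, 0.0163, 0.1927]
ee_rot: [0.001, 0.057, 0.998, 0.0]
ft_force: [0.8, -0.4, -2.6]
gripper_width: 0.158
finger_force: 119.5
```

Request:
{"op": "step_arm", "data": {
  "moves": [
    [[0.009,0,-0.006,0,0],[0.009,0,-0.006,0,0],[0.009,0,-0.006,0,0],[0.009,0,-0.006,0,0],[0,0,0,0,0]]
  ]
}}

```text
clock: 12.85
ee_pos: [0.4931, 0.0207, 0.2171]
ee_rot: [-0.0, 0.057, 0.998, 0.001]
ft_force: [-1.5, -0.3, -2.6]
gripper_width: 0.165
finger_force: 119.5
```

```bash
cat >> h.py <<'E'
CA=[.6116,.0079,-.1142]
def theta():
    im=env.read_camera("scene");m=cv2.inRange(cv2.cvtColor(im,cv2.COLOR_BGR2HSV),(8,90,90),(32,255,255));m[:,:240]=0;m[:,312:]=0;m[:120]=0;m[225:]=0
    m=cv2.morphologyEx(m,cv2.MORPH_CLOSE,np.ones((5,5)))
    n,l,st,_=cv2.connectedComponentsWithStats(m);m=(l==1+st[1:,4].argmax()).astype(np.uint8)
    out=[]
    for th in np.arange(0,2.2,.05):
        f=lambda r,y,h:case_pt(CA,.065-r*np.cos(th)+h*np.sin(th),y,.05+r*np.sin(th)+h*np.cos(th))
        P=proj("scene",[f(r,y,h) for r in(0,.135) for y in(-.048,.048) for h in (.008,)]);P=P[[0,1,3,2]]
        k=np.zeros_like(m);cv2.fillPoly(k,[np.round(P).astype(np.int32)],1);out.append(((m&k).sum()/(m|k).sum(),th))
    return max(out)
E
python3 -c "
from h import *
print(theta(),env.state()['ft_force'])
im=cv2.imread('pics/scene0.png')"
```

```text
(np.float64(0.9200913242009132), np.float64(0.65)) [-0.85218888  0.67823973 -1.52374392]
```

Request:
{"op": "step_arm", "data": {
  "moves": [
    [[-0.004,0,-0.0095,0,0],[-0.004,0,-0.0095,0,0],[-0.004,0,-0.008,0,0],[-0.004,0,-0.008,0,0],[-0.005,0,-0.007,0,0],[-0.005,0,-0.007,0,0],[-0.006,0,-0.006,0,0],[-0.006,0,-0.006,0,0]]
  ]
}}

```text
clock: 13.7
ee_pos: [0.5327, 0.0159, 0.2776]
ee_rot: [-0.0, 0.057, 0.998, -0.0]
ft_force: [-2.3, -0.1, -3.1]
gripper_width: 0.157
finger_force: 119.5
```

```bash
python3 -c "
from h import *
print(theta(),env.state()['ft_force'],env.state()['ee_pos'])"
```

```text
(np.float64(0.8979753870583564), np.float64(1.2000000000000002)) [ 0.00887735 -0.85843943 -0.98268641] [0.53400495 0.01582173 0.27853443]
```

Request:
{"op": "step_arm", "data": {
  "moves": [
    [[-0.006,0,-0.0055,0,0],[-0.006,0,-0.0055,0,0],[-0.007,0,-0.004,0,0],[-0.008,0,-0.004,0,0],[-0.008,0,-0.003,0,0],[-0.008,0,-0.003,0,0],[-0.006,0,-0.001,0,0],[-0.006,0,-0.001,0,0]]
  ]
}}

```text
clock: 14.55
ee_pos: [0.5876, 0.0097, 0.3043]
ee_rot: [0.0, 0.057, 0.998, 0.0]
ft_force: [-2.4, -0.1, -0.5]
gripper_width: 0.166
finger_force: 119.8
```

Request:
{"op": "step_arm", "data": {
  "moves": [
    [[-0.006,0,-0.001,0,0],[-0.006,0,0,0,0],[0,0,0,0,0]]
  ]
}}

```text
clock: 14.85
ee_pos: [0.5998, 0.0084, 0.305]
ee_rot: [0.0, 0.057, 0.998, -0.0]
ft_force: [0.2, 0.4, -1.8]
gripper_width: 0.163
finger_force: 119.8
```

```bash
python3 -c "
from h import *
print(theta(),env.state()['ft_force'],env.state()['ee_pos'])"
```

```text
(np.float64(0.9135551948051948), np.float64(1.85)) [-0.19690779 -0.37278781 -0.76666535] [0.59943999 0.00834552 0.30501089]
```

Request:
{"op": "step_arm", "data": {
  "moves": [
    [[-0.005,0,0,0,0],[-0.004,0,0,0,0],[0,0,0,0,0],[0.01,0,0,0,0],[0.03,0,0,0,0],[0.045,0,0,0,0],[0.045,0,0,0,0],[0,0,0,0,0]]
  ]
}}

```text
clock: 15.7
ee_pos: [0.4729, 0.0225, 0.3048]
ee_rot: [-0.002, 0.057, 0.998, 0.001]
ft_force: [0.2, 0.1, -0.3]
gripper_width: 0.163
finger_force: 119.8
```

```bash
python3 -c "
from h import *
s=env.state();print(theta(),s['ft_force'],s['ee_pos'],s['ee_rot'])
im=env.read_camera('scene');cv2.imwrite('pics/s5.png',im)
p=np.array(s['ee_pos']);M=R.from_quat(np.roll(s['ee_rot'],-1)).as_matrix()
print(proj('scene',[p+M@np.array([-x,0,-.0056]) for x in (.105,.025,-.06)]).round(1).tolist())
m=cv2.inRange(cv2.cvtColor(im,cv2.COLOR_BGR2HSV),(5,120,90),(18,255,255));n,l,st,c=cv2.connectedComponentsWithStats(m);print(st[1:][st[1:,4]>15].tolist())
"
```

```text
(np.float64(0.9444444444444444), np.float64(1.9000000000000001)) [ 0.15334008  0.05480761 -0.32003335] [0.4729141  0.02245712 0.30480204] [-0.00151294  0.05679431  0.9983842   0.00105546]
[[286.4, 144.5], [295.9, 131.5], [304.9, 119.4]]
[[0, 62, 25, 51, 884], [55, 96, 59, 32, 1030], [294, 119, 8, 12, 58], [10, 153, 36, 39, 864], [259, 162, 19, 9, 100], [42, 194, 15, 16, 122], [170, 254, 17, 10, 93]]
```

Request:
{"op": "step_arm", "data": {
  "moves": [
    [[0,0,0,-0.05,0],[0,0,0,-0.05,0],[-0.003,0.03,0,0,0],[-0.004,0.047,0,0,0],[-0.004,0.047,0,0,0],[-0.004,0.047,0,0,0],[-0.004,0.047,0,0,0],[-0.004,0.047,0,0,0]]
  ]
}}

```text
clock: 16.6
ee_pos: [0.5065, 0.2891, 0.3049]
ee_rot: [0.0, 0.008, 1.0, 0.0]
ft_force: [1.5, 0.3, -0.4]
gripper_width: 0.165
finger_force: 119.9
```

Request:
{"op": "step_arm", "data": {
  "moves": [
    [[0,0,0.045,0,0],[0,0,0.045,0,0],[0,0,0.045,0,0],[0,0,0.04,0,0],[0,0,0,0,0],[0,0,0,0,0]]
  ]
}}

```text
clock: 17.2
ee_pos: [0.5063, 0.287, 0.1302]
ee_rot: [-0.0, 0.008, 1.0, -0.0]
ft_force: [0.1, -0.0, -0.4]
gripper_width: 0.162
finger_force: 119.8
```

```bash
python3 -c "
from h import *
s=env.state();print(s['ft_force'],s['ee_pos'],s['ee_rot'])
im=env.read_camera('wrist');m=cv2.inRange(cv2.cvtColor(im,cv2.COLOR_BGR2HSV),(5,120,60),(18,255,255));n,l,st,c=cv2.connectedComponentsWithStats(m);print(st[1:][st[1:,4]>60].tolist())
m=cv2.inRange(cv2.cvtColor(cv2.imread('pics/w3raw.png'),cv2.COLOR_BGR2HSV),(5,120,60),(18,255,255));n,l,st,c=cv2.connectedComponentsWithStats(m);print('before',st[1:][st[1:,4]>60].tolist())
"
```

```text
[ 0.14503481 -0.0300359  -0.43411253] [0.50629084 0.28695539 0.13024898] [-1.43740671e-04  7.55002759e-03  9.99971399e-01 -4.21825112e-04]
[[255, 142, 43, 196, 7518]]
before [[254, 141, 45, 197, 7924]]
```

Request:
{"op": "step_arm", "data": {
  "moves": [
    [[0.0085,0.0025,0.03,0,0],[0,0,0.025,0,0],[0,0,0.015,0,0],[0,0,0.01,0,0],[0,0,0.01,0,0],[0,0,0.003,0,0],[0,0,0,0,0],[0,0,0,0,0]]
  ]
}}

```text
clock: 18.05
ee_pos: [0.4975, 0.2897, 0.0377]
ee_rot: [0.0, 0.007, 1.0, 0.0]
ft_force: [-0.2, -0.1, -1.1]
gripper_width: 0.164
finger_force: 119.8
```

Request:
{"op": "step_arm", "data": {
  "moves": [
    [[0,0,0.0015,0,0],[0,0,0,0,0.2],[0,0,0,0,0.3],[0,0,0,0,0.5],[0,0,0,0,1],[0,0,0,0,1],[0,0,0,0,1]]
  ],
  "squeeze": 20
}}

```text
clock: 18.75
ee_pos: [0.497, 0.2895, 0.0356]
ee_rot: [0.0, 0.007, 1.0, 0.0]
ft_force: [0.5, 0.7, 0.4]
gripper_width: 0.956
finger_force: 0.0
```

Request:
{"op": "step_arm", "data": {
  "moves": [
    [[0,0,-0.02,0,1],[0,0,-0.045,0,1],[0,0,-0.045,0,1],[0,0,-0.045,0,1],[0,0,-0.045,0,1],[0,0,-0.045,0,1],[0,0,0,0,1],[0,0,0,0,1]]
  ]
}}

```text
clock: 19.55
ee_pos: [0.4973, 0.2897, 0.2817]
ee_rot: [0.001, 0.007, 1.0, 0.001]
ft_force: [0.6, -0.1, -0.7]
gripper_width: 0.996
finger_force: 0.0
```

```bash
python3 -c "
from h import *
s=env.state();print(theta(),s['ft_force'],s['ee_pos'],s['ee_rot'])
im=env.read_camera('wrist');sc=env.read_camera('scene')
re=[.4987,.2896,-.014]
print('wrist pred handle corners/tip',wproj([flat_pt(re,*a) for a in((.105,0,.0425),(.025,.008,.052),(-.06,-.008,.052))],np.array(s['ee_pos']),np.array(s['ee_rot'])).round(1).tolist())
a=cv2.resize(im[80:300,200:350],(409,600),interpolation=cv2.INTER_CUBIC);b=cv2.resize(sc[110:310,150:410],(390,300));c=cv2.resize(sc[205:275,350:420],(390,300),interpolation=cv2.INTER_CUBIC)
cv2.imwrite('pics/f.png',np.hstack([a,np.vstack([b,c])]))
"
```

```text
(np.float64(0.9444683598794662), np.float64(1.9000000000000001)) [ 0.59211666 -0.05946256 -0.70454795] [0.4973358  0.2897162  0.28171448] [9.39517433e-04 7.38243399e-03 9.99971914e-01 8.88183069e-04]
wrist pred handle corners/tip [[275.6, 259.7], [282.4, 200.4], [268.1, 126.0]]
```

View pics/f.png

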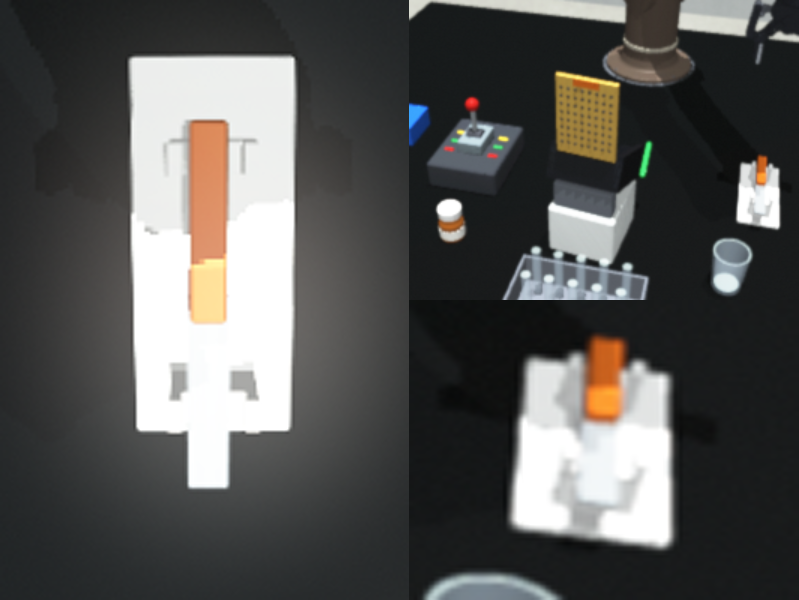

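The blade lies centred in both saddles (tip at (208,487) in the crop, within about 1–2 px of prediction). The cover stands upright, the lever is straight up and the bystanders are in place.

```bash
python3 -c "
from workcell import env
print(env.job_done())"
```

```text
the job is handed in; nothing more can be done
None
```

The job is handed in at about 20 s of the 61 s allowed, with no verdict returned; my last pictures show the dimmer lever upright at idle, the cover open to about 1.9 rad, the blade back in both saddles of its rest, and the visible bystanders in place.

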